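Strip a magazine feeder: clear the round workpiece, draw the feed slide level

ROBOT

A 6-joint arm with a two-finger parallel gripper is mounted at the origin on the work surface. World frame = base frame: x ahead of the robot, y to its left, z up, the work surface at z = 0. Lengths are in m, angles in degrees, forces in N, time in s.
With the tool pointing down it reaches from about 0.25 to 0.725 m from the base axis. Payload 9.7 kg.
Tool frame: the origin (TCP) lies at the very end of the fingers, on their centre line; the grasp point (between the pads) lies grasp_offset behind it (grasp_offset is the distance from the TCP to the grasp point, in m); z points along the fingers, y is the line along which they close (so a half turn about z gives the same grasp; the last joint's range is limited). The gripper opens to 85 mm and grips with 20 to 120 N. Pads are 22 mm wide; open, the fingers measure 114 mm over their backs; the gripper's body (76 mm by 85 mm) begins 54 mm behind the grasp point. The pads swing forward as they close: fully open they stand 13 mm farther back than shut.
Start: joints at [77.292, 4.979, 10.078, 95.1, 0, 90], TCP at [0.121, 0.537, 0.231] pointing down, gripper open.
Joint ranges: [-179.16, 179.16], [-48.56, 103.87], [-65.8, 70.77], [-126.05, 130.52], [-82.76, 87.17], [-180, 180]. Speed limits (degrees/s): [127.2, 127.2, 147.25, 180, 180, 180].

INTERFACE

Orientations are given as [roll, pitch, yaw] about the fixed x, y, z axes, in that order (R = Rz(yaw) Ry(pitch) Rx(roll)).
In Python, from workcell import get_obs, camera, calibration, job_done, recognise, cut_out, mark_of, grasp_offset gives the robot as it stands.
- The arm moves only by the tool servo_tool, never from a script. Its argument "moves" is a list of rows, each a list of 3 entries, a list of its own where there are three numbers: the turn, a rotation vector about the tool's x, y, z in degrees, then the shift along the tool's x, y, z in m, then the opening in per cent of the stroke, from 0 (shut) to 100 (fully open). In form: [[[ax, ay, az], [x, y, z], claw], ...]. A call has 1 to 12 rows; each row shifts and turns the commanded pose from where the row before left it, along the tool's axes as they then stand; what a row does not reach is not made up. A row lasts 1/10 s, in which the tool goes at most 50 mm and 8.59 degrees, less where a joint would pass 70% of its speed; a pose out of reach is approached as far as the arm can. A call is refused whole if a number of a shift passes 0.05 or a number of a turn 8.59, either way. A call with a gripper value outside its range is refused whole. The fingers move at their own pace and stop on an object; "force" is the grip in N (left out, the last holds). Time passes only in rows, so rows that do not move let the fingers close. It gives the time, the measured TCP pose, the force, the opening and the grip force at its end, in the units of the state.
- get_obs(): the state, without advancing time (a new reading comes with each control period).
- camera(name): name is "scene" or "side" or "wrist"; returns (picture, depth): 480x640x3 uint8, red, green, blue; 480x640 float32, m along the optical axis (not along the pixel's ray), 0 where there is no reading.
- calibration(name): a dict with "camera_matrix" (3x3 intrinsics, pixels), "R" (3x3) and "t" (3): a world point X has camera coordinates R X + t. Camera axes: x right, y down, z forward; pixel columns grow to the right and rows downward; lengths in m; the calibration is good to about 2 mm. A picture is of the moment at which its call begins: read the wrist's pose just before it. calibration takes no time and is no camera call; for the wrist camera it gives the pose at the moment of the call.
- job_done(): hands the job in; it is judged then, once.
Trained networks look in the newest picture that a camera, given by its name, has taken for a name from the list of things; names that differ only in an ending like _2 or _b are one class to them, and where a whole thing is asked for, a point or a joint stands for the part that bears it (a point fixed in the world has none). Each returns a list of dicts, best first, with "score" (0 to 1); they miss things now and then, are a little off and sometimes report something else, mostly with a low value. They report only what shows in the picture. A call takes as long as a camera call. They do not tell look-alikes from the thing itself.
- recognise(name, camera): "xyz" ([x, y, z] in m, in the coordinates of the camera as it stood for that picture, good to about 4 mm: the middle of the surface that is visible of it).
- cut_out(name, camera): "mask" (480x640 bool, what is visible of it).
- mark_of(name, camera): "xyz" ([x, y, z] in m, in the coordinates of the camera as it stood for that picture, good to about 4 mm: a listed point, or the origin of a listed thing).
The state is a dict: "time": time; "q": joint angles; "qd": joint speeds; "joint_efforts": joint torques, N m; "ee_pos": TCP position; "tcp_rot": TCP orientation; "wrist_force": force on the tool from outside, world axes, zero at the start; "torque": the same for the moment, N m; "opening": finger opening in m; "grasp_force": force on a finger pad.
Only numpy, scipy, OpenCV 4.12 (cv2) and the standard library are available. Lean on these libraries where they do the work, as an engineer would, in place of code of your own. Each camera call takes 0.05 s, during which the arm holds its last target. There are 200 camera calls.

TASK

Strip the magazine feeder for service: first move the round workpiece that lies in front of the feeder's mouth into the V-block so that it lies along the groove, then draw the feed slide straight and level out of its guide, without forcing it or letting it bind, until it is wholly clear of the mouth. Lay the slide flat in the grey tray with its handle up, set both parts down rather than drop them, and leave everything else on the bench where it is.

Things in the scene. Friction and masses are not known exactly. Their poses are not given: they have to be found in the camera images.
- guide: Magazine feeder's guide block, aluminium, fixed: 100 (x) x 90 (y), 34 high. Origin: centre of underside. Its channel runs along its x axis, open only at the -x end (mouth, x = -50, towards the robot), closed at x = +44. Channel floor z = 12, 53 wide, 14 high, roofed by two strips with a 37 wide slot between. An empty clear magazine shaft, 62 wide, stands on it, x = -10 to 50, up to z = 150.
- mouth (a point): Middle of the channel's mouth, on the channel floor, 12 mm above the bench. Axes as the guide's: the slide comes out along -x. Clear of the mouth, the slide's origin is more than 75 mm out from here.
- slide: Feed slide, loose in the channel (play 1.5 mm each side, 2 mm in height): aluminium tongue 150 (x) x 50 (y) x 12, with an upright black handle plate at its -x end, 14 thick (x), 44 wide (y), z = 12 to 72, centred at x = -68. Origin: centre of the underside. About 0.28 kg. It starts on the channel floor, in line with it, its origin 33 to 45 mm from the guide's on the mouth side.
- slide_grip (a point): Point of the slide's handle plate at mid thickness and width, 50 mm above the tongue's underside, 22 mm below the plate's top. Axes as the slide's: the plate is 14 mm thick along x.
- roller: Round workpiece: plain aluminium cylinder, 44 diameter, 90 long, about 0.18 kg. Origin: its centre; its y axis is the cylinder's axis (x and z turn as it rolls). It starts lying on the bench (centre 22 high) across the slide's way, about 195 mm from the guide's origin on the mouth side; it rolls if pushed.
- cradle: V-block, dark steel, fixed to the bench: 60 (x) x 70 (y) mm. Origin: centre of its underside. A 90 degree V groove runs along its y axis; groove bottom at z = 20, its inner slopes rise to z = 37 at x = +-17, outer top edges at x = +-23 at most. The round workpiece resting in it has its centre at x = 0, z = 51.
- tray: Open grey plastic tray, fixed to the bench: 220 (x) x 110 (y) x 25 high, walls 4, inner floor at z = 4. Origin: centre of its underside. The slide goes in with its length along the tray's x axis, either way round.
- valve: Bystander: grey and black valve, 60 x 40 x 48 mm, beside the slide's handle, at the guide's +y side. Origin at centre of underside.
- relay: Bystander: grey relay module, 60 x 26 x 52 mm, at the guide's -y side. Origin at centre of underside.
- estop: Bystander: yellow box with red mushroom button, 70 x 70 mm, 76 high, beside the V-block. Origin at centre of underside.
- screwdriver: Bystander: screwdriver 150 mm long, lying on the bench across the front (robot side) of the V-block. Origin at its underside.
- terminal: Bystander: light grey terminal block, 70 x 28 x 40 mm, beside the tray at its +y side. Origin at centre of underside.
- sensor: Bystander: black sensor housing, 50 x 26 x 36 mm, at the V-block's -y side. Origin at centre of underside.
There are look-alikes about, which are no part of the job. Leave any purple look-alike of the slide alone.

How it is judged:
By the outcome, as a careful person would: the job done as asked, in the order asked, and still so for the second after the job is handed in, with the robot touching nothing.
It also fails if it takes over 64 s, if anything falls off the work surface, if the arm or the gripper's body presses on something with over 40 N, if the wrist force passes 120 N, or if a joint passes its speed limit or range.

## Working session

There is one attempt and no reset: what is moved stays moved. The work goes in short steps, Python scripts to look and compute and a tool call to move; the robot and the scene stay as the last step left them, time stands still between calls to the robot, and variables do not carry over. Pictures are saved under pics/ and viewed, at most 10 in all, crops included, and the job is handed in when it is done.

Besides the shell and the picture viewer there is one more tool, called in YAML: its name, and indented under it one key for each argument. servo_tool: Moves the arm, as the interface text tells. Its arguments: {"type":"object","properties":{"moves":{"type":"array"},"force":{"type":"number"}},"required":["moves"]}

```bash
mkdir -p pics; cat > h.py <<'E'
import numpy as np, cv2
from workcell import *
from scipy.spatial.transform import Rotation as Ro
def look(n):
    c=calibration(n); im,d=camera(n); return im,d,np.array(c["camera_matrix"]),np.array(c["R"]),np.array(c["t"])
def w(p,R,t): return R.T@(np.array(p)-t)
def cloud(d,K,R,t,mask=None):
    v,u=np.nonzero((d>0)&(mask if mask is not None else True)); z=d[v,u]
    P=np.c_[(u-K[0,2])/K[0,0]*z,(v-K[1,2])/K[1,1]*z,z]
    return (P-t)@R
E
python3 - <<'E'
from h import *
o=get_obs(); print(o, grasp_offset)
for n in("scene","side"):
    im,d,K,R,t=look(n); cv2.imwrite(f"pics/{n}0.png",im[:,:,::-1]); print(n,(-R.T@t).round(3))
    np.savez(f"{n}0.npz",im=im,d=d,K=K,R=R,t=t)
    for k in "guide mouth slide slide_grip roller cradle tray valve relay estop screwdriver terminal sensor".split():
        print(k,[(w(r["xyz"],R,t).round(3).tolist(),round(r["score"],2)) for r in mark_of(k,n)[:3]])
print(get_obs()["time"])
E
```

```text
{'time': 0.0, 'q': array([7.72924719e+01, 5.00948682e+00, 1.00318177e+01, 9.51005305e+01,
       6.76168170e-04, 9.00021908e+01]), 'qd': array([-0.01017018, -0.01564797,  0.0299974 , -0.05624501,  0.03415691,
        0.07767314]), 'joint_efforts': array([ 4.32127517e-04, -5.20390821e+01,  4.64803433e+01,  1.65902852e-02,
       -6.89592366e-05,  2.28279816e-06]), 'ee_pos': array([0.1209266 , 0.53628039, 0.23057495]), 'tcp_rot': array([-1.79921800e+02, -6.73177501e-04,  1.67290280e+02]), 'wrist_force': array([ 0.32420667, -0.60010529, -0.41913302]), 'torque': array([-0.0251032 ,  0.02130736, -0.02513192]), 'grasp_force': 0.0, 'opening': 0.08538125723332818} 0.0187
scene [1.159 0.369 1.222]
guide [([0.638, 0.273, -0.003], 0.79)]
mouth [([0.591, 0.275, 0.01], 0.88)]
slide [([0.599, 0.274, 0.011], 0.74), ([0.426, 0.107, 0.005], 0.73), ([0.286, 0.308, -0.004], 0.7)]
slide_grip [([0.233, 0.268, 0.054], 0.96), ([0.528, 0.264, 0.06], 0.94), ([0.298, -0.047, 0.05], 0.88)]
roller [([0.442, 0.277, 0.02], 0.75)]
cradle [([0.644, -0.269, -0.001], 0.75)]
tray []
valve [([0.583, 0.366, -0.0], 0.75)
[... 266 characters left out ...]
71)]
mouth [([0.593, 0.269, 0.014], 0.91), ([0.448, 0.282, 0.018], 0.18)]
slide [([0.604, 0.272, 0.014], 0.9), ([0.289, 0.308, 0.002], 0.9), ([0.425, 0.101, -0.001], 0.78)]
slide_grip [([0.241, 0.273, 0.05], 0.98), ([0.362, 0.086, 0.048], 0.78), ([0.531, 0.266, 0.059], 0.67)]
roller [([0.529, 0.268, 0.059], 0.67), ([0.446, 0.284, 0.018], 0.63)]
cradle [([0.647, -0.27, 0.001], 0.59)]
tray [([0.667, -0.016, -0.006], 0.97)]
valve [([0.584, 0.366, 0.004], 0.77)]
relay [([0.628, 0.185, -0.002], 0.87)]
estop [([0.668, -0.172, 0.001], 0.68)]
screwdriver [([0.529, -0.294, -0.002], 0.9)]
terminal [([0.642, 0.272, 0.001], 0.72), ([0.698, 0.067, 0.003], 0.64)]
sensor [([0.676, -0.355, -0.0], 0.65)]
1.4
```

View pictures.

View pics/scene0.png

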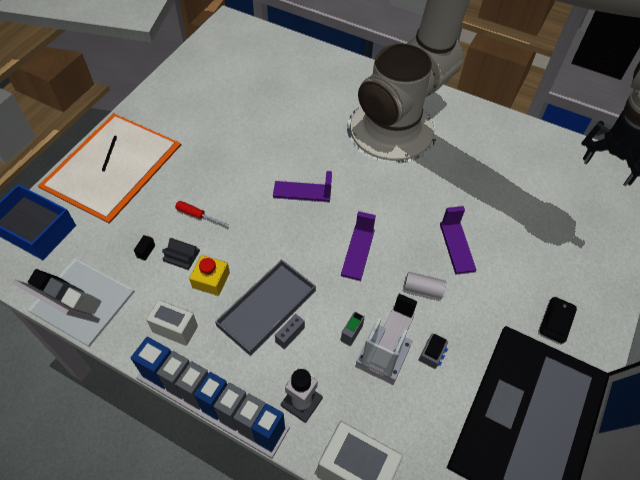

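View pics/side0.png

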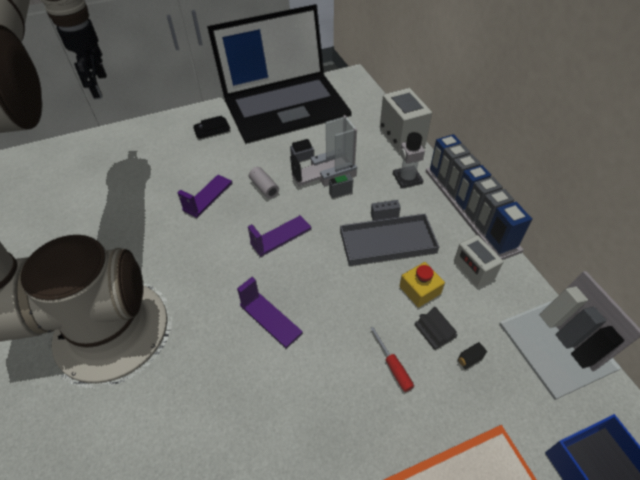

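```bash
python3 - <<'E'
from h import *
for n in("scene","side"):
    f=np.load(f"{n}0.npz"); C=cloud(f["d"],f["K"],f["R"],f["t"])
    def box(nm,x0,x1,y0,y1,z0,z1):
        m=np.all((C>[x0,y0,z0])&(C<[x1,y1,z1]),1); P=C[m]
        if len(P)<20: print(n,nm,len(P)); return
        (c,s,a)=cv2.minAreaRect((P[:,:2]*1000).astype(np.float32))
        print(n,nm,len(P),"rect",np.round(c,1),np.round(s,1),round(a,1),"z",np.percentile(P[:,2],[2,50,98]).round(4))
    box("bench",.3,.36,-.3,-.2,-.02,.02)
    box("handle top",.49,.56,.22,.31,.078,.09)
    box("guide top",.56,.72,.2,.34,.029,.04)
    box("roller top",.40,.49,.2,.36,.035,.055)
    box("cradle",.6,.70,-.32,-.22,.03,.045)
    box("tray rim",.53,.8,-.09,.06,.02,.03)
    box("tray floor",.57,.77,-.06,.03,-.0,.01)
    box("terminal",.62,.76,.035,.10,.032,.048)
    box("estop",.6,.73,-.23,-.11,.05,.09)
    box("sensor",.62,.72,-.40,-.32,.03,.045)
    box("relay",.57,.68,.15,.22,.046,.06)
    box("valve",.53,.63,.33,.41,.042,.055)
E
```

```text
scene bench 633 rect [ 330. -250.] [99.8 59.9] 90.0 z [-0.0057 -0.0003  0.006 ]
scene handle top 120 rect [530.4 268.4] [15.5 43.2] 1.9 z [0.0783 0.0816 0.0859]
scene guide top 528 rect [642.7 259.3] [102.5 116. ] 2.2 z [0.0295 0.0339 0.0391]
scene roller top 488 rect [443.5 284. ] [38.9 89.6] 13.5 z [0.0354 0.0414 0.0469]
scene cradle 243 rect [ 645.8 -271.4] [45.2 72.6] 6.7 z [0.0302 0.0342 0.0402]
scene tray rim 569 rect [6.674e+02 3.000e-01] [144.  221.7] 77.6 z [0.0204 0.0237 0.0287]
scene tray floor 2521 rect [670. -15.] [199.9  89.8] 0.0 z [0.0003 0.0037 0.0086]
scene terminal 404 rect [697.5  66.6] [30.  71.9] 77.7 z [0.0333 0.039  0.0445]
scene estop 449 rect [ 668.4 -167.7] [69.2 68.6] 11.4 z [0.0501 0.0544 0.0794]
scene sensor 198 rect [ 677.9 -354.2] [53.1 28.1] 9.8 z [0.0307 0.0352 0.0406]
scene relay 288 rect [626.3 186.8] [26.3 60.8] 88.0 z [0.0469 0.0506 0.0554]
scene valve 311 rect [583.5 364.7] [29.8 52.6] 89.0 z [0.0428 0.0471 0.0519]
side bench 1403 rect [ 330.  -249.9] [59.9 99.7] 0.0 z [-0.0035 -0.0001  0.0033]
side handle top 65 rect [530.9 266.8] [14.6 50.2] 1.7 z [0.0783 0.082  0.0853]
side guide top 414 rect [632.9 269.6] [124.6  94. ] 2.6 z [0.0293 0.0336 0.0386]
side roller top 311 rect [441.4 282.1] [36.4 93.7] 13.0 z [0.0357 0.0415 0.0458]
side cradle 360 rect [ 645.7 -272.6] [45.9 70.1] 8.3 z [0.0303 0.0336 0.0384]
side tray rim 581 rect [667.2  -6.1] [134.  220.6] 77.6 z [0.0202 0.024  0.0283]
side tray floor 2057 rect [669.9 -15. ] [ 89.9 199.9] 89.9 z [0.0006 0.0039 0.0082]
side terminal 275 rect [697.4  65.5] [33.5 69.6] 80.9 z [0.0324 0.0396 0.0437]
side estop 495 rect [ 666.3 -170.9] [67.9 67.8] 10.4 z [0.05   0.0531 0.0782]
side sensor 316 rect [ 675.2 -357. ] [54.2 26.4] 7.1 z [0.0309 0.0356 0.0388]
side relay 175 rect [626.6 184.7] [27.3 59.5] 88.2 z [0.0462 0.0506 0.0549]
side valve 147 rect [583.8 362.4] [33.5 52. ] 85.2 z [0.0425 0.0473 0.0512]
```

The scene view shows the real slide, grey with a black handle at about (405,305). The roller is at (425,285), the tray at (266,305), and the V-block at (180,252). Three purple decoys stand nearer the robot. The side view agrees with this, with the roller at (263,182) and the tray at (389,240).

servo_tool:
  moves:
    - [[0, 0, 8], [0, 0, 0], 100]
    - [[0, 0, 8], [0, 0, 0], 100]
    - [[0, 0, 8], [0, 0, 0], 100]
    - [[0, 0, 8], [0, 0, 0], 100]
    - [[0, 0, 8], [0, 0, 0], 100]
    - [[0, 0, 8], [0, 0, 0], 100]
    - [[0, 0, 8], [0, 0, 0], 100]
    - [[0, 0, 8], [0, 0, 0], 100]
    - [[0, 0, 0], [-0.04, 0.032, 0], 100]
    - [[0, 0, 0], [-0.04, 0.032, 0], 100]
    - [[0, 0, 0], [-0.04, 0.032, 0], 100]
    - [[0, 0, 0], [-0.04, 0.032, 0], 100]

```text
time: 2.6
ee_pos: [0.2796, 0.412, 0.2314]
tcp_rot: [180.0, -0.0, 103.3]
wrist_force: [0.9, 1.1, 0.6]
opening: 0.0856
grasp_force: 0.0
```

servo_tool:
  moves:
    - [[0, 0, 0], [-0.04, 0.032, 0], 100]
    - [[0, 0, 0], [-0.04, 0.032, 0], 100]
    - [[0, 0, 0], [-0.04, 0.032, 0], 100]
    - [[0, 0, 0], [-0.03, 0.025, 0], 100]
    - [[0, 0, 0], [0, 0, 0], 100]

```text
time: 3.1
ee_pos: [0.4308, 0.2945, 0.2309]
tcp_rot: [180.0, 0.1, 103.0]
wrist_force: [-0.8, 0.2, -0.6]
opening: 0.0852
grasp_force: 0.0
```

```bash
cat >> h.py <<'E'
def rect(C,nm,x0,x1,y0,y1,z0,z1):
    P=C[np.all((C>[x0,y0,z0])&(C<[x1,y1,z1]),1)]
    if len(P)<20: print(nm,len(P)); return
    c,s,a=cv2.minAreaRect((P[:,:2]*1000).astype(np.float32))
    vx=np.linalg.svd(P[:,:2]-P[:,:2].mean(0),full_matrices=False)[2][0]
    print(nm,len(P),"rect",np.round(c,1),np.round(s,1),round(a,1),"mean",(P.mean(0)*1000).round(1),"pca",round(np.degrees(np.arctan2(vx[1],vx[0]))%180,1),"z",np.percentile(P[:,2],[2,50,98]).round(4))
def rel(p,yaw):
    o=get_obs(); R=Ro.from_euler("xyz",o["tcp_rot"],degrees=True).as_matrix()
    Rt=Ro.from_euler("xyz",[180,0,yaw],degrees=True).as_matrix()
    d=np.array(p)-o["ee_pos"]
    print("turn(tool)",Ro.from_matrix(R.T@Rt).as_rotvec(degrees=True).round(2),"shift before turn",(R.T@d).round(4),"after turn",(Rt.T@d).round(4),"world",d.round(4))
E
python3 - <<'E'
from h import *
o=get_obs(); print(o["time"],o["ee_pos"],o["tcp_rot"],o["q"])
im,d,K,R,t=look("wrist"); cv2.imwrite("pics/w1.png",im[:,:,::-1]); print((-R.T@t).round(3),R.round(2))
np.savez("w1.npz",im=im,d=d,K=K,R=R,t=t)
C=cloud(d,K,R,t)
rect(C,"bench",.38,.52,.15,.21,-.02,.015)
rect(C,"roller",.40,.49,.2,.36,.033,.055)
rect(C,"handle",.49,.56,.22,.31,.078,.09)
rect(C,"guide",.56,.72,.2,.34,.029,.04)
# tray / cradle finer fits from first pictures
for n in("scene","side"):
    f=np.load(f"{n}0.npz"); C=cloud(f["d"],f["K"],f["R"],f["t"])
    m=cut=None
    P=C[np.all((C>[.54,-.11,.019])&(C<[.8,.075,.029]),1)]
    # drop terminal
    u=np.array([np.cos(np.radians(-12)),np.sin(np.radians(-12))]); q=(P[:,:2]-[.667,-.016])@np.c_[u,[-u[1],u[0]]]
    P=P[(abs(q[:,1])<.06)]
    rect(P,n+" tray",0,1,-1,1,0,1)
    C2=C[np.all((C>[.6,-.33,.012])&(C<[.7,-.21,.045]),1)]; rect(C2,n+" cradle",0,1,-1,1,0.025,1)
E
```

```text
3.1 [0.43076596 0.2945474  0.23085875] [1.79993583e+02 5.20332467e-02 1.03020834e+02] [ 3.43911217e+01  1.10405385e+00  5.98780166e+00  9.48967322e+01
 -5.07941864e-02  1.11370291e+02]
[0.414 0.367 0.374] [[ 0.97  0.23  0.  ]
 [ 0.22 -0.93  0.29]
 [ 0.06 -0.28 -0.96]]
bench 6548 rect [450. 180.] [140.  60.] 0.0 mean [4.492e+02 1.806e+02 4.000e-01] pca 0.1 z [-0.0011  0.0004  0.0019]
roller 4065 rect [440.1 285.5] [39.3 90.7] 13.1 mean [439.5 287.7  41.1] pca 103.0 z [0.0336 0.0421 0.0452]
handle 914 rect [528.4 269.5] [14.5 44.3] 2.6 mean [527.7 270.7  82.5] pca 91.9 z [0.0789 0.0827 0.0842]
guide 4577 rect [640.8 259.2] [101.9 119. ] 1.9 mean [631.5 278.4  34.6] pca 71.0 z [0.03   0.0346 0.0389]
scene tray 617 rect [664.2 -14.9] [113.2 221.8] 77.8 mean [669.6 -13.3  23.5] pca 167.9 z [0.0193 0.0234 0.0283]
scene cradle 356 rect [ 645.8 -271.8] [45.2 73.3] 6.7 mean [ 644.7 -270.6   32.1] pca 98.2 z [0.0253 0.0322 0.0396]
side tray 585 rect [665.  -16.1] [114. 221.] 77.9 mean [664.1 -17.6  23.4] pca 166.9 z [0.0192 0.0236 0.0276]
side cradle 520 rect [ 643.8 -259.4] [45.9 98.7] 8.4 mean [ 646.2 -273.6   32. ] pca 97.8 z [0.0253 0.0323 0.0379]
```

servo_tool:
  moves:
    - [[0, 0, 0], [-0.012, 0.008, 0.02], 100]
    - [[0, 0, 0], [0, 0, 0.04], 100]
    - [[0, 0, 0], [0, 0, 0.04], 100]
    - [[0, 0, 0], [0, 0, 0.04], 100]
    - [[0, 0, 0], [0, 0, 0.035], 100]
    - [[0, 0, 0], [0, 0, 0.025], 100]
    - [[0, 0, 0], [0, 0, 0.015], 100]
    - [[0, 0, 0], [0, 0, 0.007], 100]
    - [[0, 0, 0], [0, 0, 0], 100]
  force: 40

```text
time: 4.05
ee_pos: [0.4381, 0.2878, 0.0093]
tcp_rot: [-180.0, 0.0, 103.3]
wrist_force: [0.1, 0.1, -0.0]
opening: 0.0852
grasp_force: 0.0
```

servo_tool:
  moves:
    - [[0, 0, 0], [0, 0, 0], 65]
    - [[0, 0, 0], [0, 0, 0], 55]
    - [[0, 0, 0], [0, 0, 0], 45]
    - [[0, 0, 0], [0, 0, 0], 30]
    - [[0, 0, 0], [0, 0, 0], 30]
    - [[0, 0, 0], [0, 0, 0], 30]

```text
time: 4.65
ee_pos: [0.439, 0.2879, 0.0106]
tcp_rot: [179.9, -0.0, 103.3]
wrist_force: [-0.3, -0.1, 6.4]
opening: 0.043
grasp_force: 40.1
```

servo_tool:
  moves:
    - [[0, 0, 0], [0, 0, -0.005], 30]
    - [[0, 0, 0], [0, 0, -0.015], 30]
    - [[0, 0, 0], [0, 0, -0.03], 30]
    - [[0, 0, 5.8], [0, 0, -0.04], 30]
    - [[0, 0, 0], [0, 0, -0.04], 30]
    - [[0, 0, 0], [0, 0, -0.03], 30]
    - [[0, 0, 0], [-0.03, 0.007, 0], 30]
    - [[0, 0, 0], [-0.042, 0.0095, 0], 30]
    - [[0, 0, 0], [-0.042, 0.0095, 0], 30]
    - [[0, 0, 0], [-0.042, 0.0095, 0], 30]
    - [[0, 0, 0], [-0.042, 0.0095, 0], 30]
    - [[0, 0, 0], [-0.042, 0.0095, 0], 30]

```text
time: 5.85
ee_pos: [0.524, 0.0549, 0.1706]
tcp_rot: [179.9, -0.0, 97.5]
wrist_force: [0.7, 0.6, -2.1]
opening: 0.043
grasp_force: 41.3
```

servo_tool:
  moves:
    - [[0, 0, 0], [-0.042, 0.0095, 0], 30]
    - [[0, 0, 0], [-0.042, 0.0095, 0], 30]
    - [[0, 0, 0], [-0.042, 0.0095, 0], 30]
    - [[0, 0, 0], [-0.042, 0.0095, 0], 30]
    - [[0, 0, 0], [-0.042, 0.0095, 0], 30]
    - [[0, 0, 0], [-0.042, 0.0095, 0], 30]
    - [[0, 0, 0], [-0.042, 0.0095, 0], 30]
    - [[0, 0, 0], [-0.03, 0.009, 0], 30]
    - [[0, 0, 0], [-0.02, 0.009, 0], 30]
    - [[0, 0, 0], [0, 0, 0], 30]
    - [[0, 0, 0], [0, 0, 0], 30]

```text
time: 6.95
ee_pos: [0.6521, -0.2734, 0.1694]
tcp_rot: [-180.0, -0.0, 97.5]
wrist_force: [-0.3, 0.6, -2.5]
opening: 0.0427
grasp_force: 41.4
```

```bash
python3 - <<'E'
from h import *
o=get_obs(); print(o["time"],o["ee_pos"],o["tcp_rot"],o["q"],o["opening"],o["wrist_force"])
im,d,K,R,t=look("wrist"); cv2.imwrite("pics/w2.png",im[:,:,::-1])
np.savez("w2.npz",im=im,d=d,K=K,R=R,t=t)
C=cloud(d,K,R,t)
rect(C,"bench",.38,.52,-.2,-.1,-.02,.015)
rect(C,"cradle",.6,.7,-.33,-.22,.025,.045)
rect(C,"estop",.6,.73,-.23,-.11,.05,.09)
rect(C,"roller",.55,.75,-.4,-.15,.13,.24)
rel([.646,-.272,.16],97.5)
E
```

```text
6.95 [ 0.65209114 -0.2734378   0.16942623] [-1.79969916e+02 -2.85876457e-02  9.74541245e+01] [-2.27533555e+01  2.71033569e+01  3.02761550e+01  9.32131799e+01
  9.56968629e-03  5.97925091e+01] 0.04272566643337334 [-0.28845399  0.59693447 -2.52957047]
bench 15190 rect [ 459.9 -164.1] [120.2  71.8] 0.0 mean [ 463.5 -166.8    0.8] pca 6.7 z [-0.0008  0.0008  0.0024]
cradle 1726 rect [ 640.8 -249.5] [45. 27.] 8.2 mean [ 640.4 -248.2   32.3] pca 9.1 z [0.0254 0.0328 0.0378]
estop 10396 rect [ 665.3 -168.6] [67.9 68.1] 10.7 mean [ 664.5 -168.    59.7] pca 116.0 z [0.0501 0.0513 0.0777]
roller 51252 rect [ 651.1 -269.9] [98.5 92.6] 50.2 mean [ 650.4 -264.3  210.9] pca 7.4 z [0.18   0.2031 0.2389]
turn(tool) [-0.01 -0.02 -0.  ] shift before turn [ 0.0016 -0.0059  0.0097] after turn [ 0.0016 -0.0059  0.0097] world [-0.0061  0.0008 -0.0097]
```

View pics/w2.png

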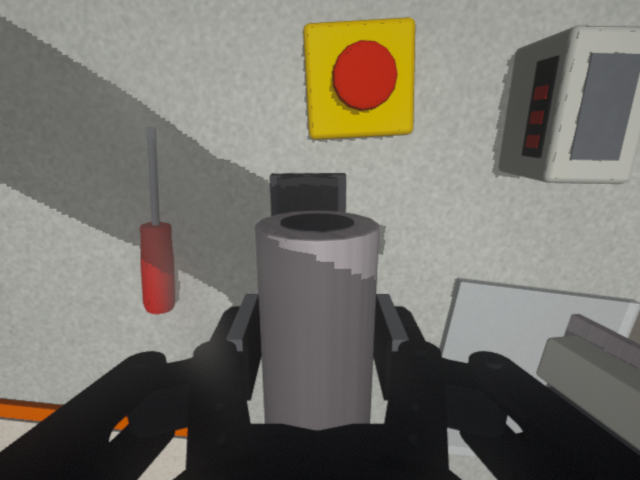

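The wrist view shows the roller held level, with its near end at about (317,225) and its edges at columns 256 and 378. The visible end of the V-block groove is centred near (308,195). I'll measure the sideways offset between the two in this same picture.

```bash
python3 - <<'E'
from h import *
f=np.load("w2.npz"); d,K,R,t=[f[k] for k in("d","K","R","t")]
o=get_obs(); Rt=Ro.from_euler("xyz",o["tcp_rot"],degrees=True).as_matrix()
def pts(r0,r1,c0,c1):
    m=np.zeros(d.shape,bool); m[r0:r1,c0:c1]=1
    return (cloud(d,K,R,t,m)-o["ee_pos"])@Rt
P=pts(240,290,250,385); P=P[P[:,2]<0.03]
c,res=np.linalg.lstsq(np.c_[2*P[:,1:],np.ones(len(P))],(P[:,1:]**2).sum(1),rcond=None)[:2]
print("roller circle y,z tool",c[:2].round(4),"r",np.sqrt(c[2]+c[:2]@c[:2]).round(4),"y ext",P[:,1].min().round(4),P[:,1].max().round(4))
P=pts(165,245,255,360); print("roller end x",P[P[:,2]<0.03][:,0].max())
P=P[(P[:,2]>.12)&(P[:,2]<.15)]
print("cradle y ext",np.percentile(P[:,1],[.5,99.5]).round(4),"x",P[:,0].max().round(4), "top z",P[:,2].min())
for a in np.arange(.02,.09,.004):
    q=P[abs(P[:,0]-a)<.002]
    if len(q)>20: print(a.round(3),np.percentile(q[:,1],[1,99]).round(4),q[:,1][q[:,2]<np.percentile(q[:,2],30)].mean().round(4))
E
```

```text
roller circle y,z tool [-0.0006 -0.0119] r 0.0215 y ext -0.0227 0.0213
roller end x 0.04210082657775097
cradle y ext [-0.0304  0.0143] x 0.0381 top z 0.1306282317157695
0.02 [-0.03    0.0143] -0.0083
0.024 [-0.0299  0.0143] -0.0074
0.028 [-0.0306  0.0142] -0.0093
0.032 [-0.0304  0.0142] -0.0074
0.036 [-0.0301  0.0141] -0.0074
```

servo_tool:
  moves:
    - [[0, 0, 0], [0.004, -0.007, 0.01], 30]
    - [[0, 0, 0], [0, 0, 0.03], 30]
    - [[0, 0, 0], [0, 0, 0.03], 30]
    - [[0, 0, 0], [0, 0, 0.025], 30]
    - [[0, 0, 0], [0, 0, 0.015], 30]
    - [[0, 0, 0], [0, 0, 0.01], 30]
    - [[0, 0, 0], [0, 0, 0.004], 30]
    - [[0, 0, 0], [0, 0, 0], 30]
    - [[0, 0, 0], [0, 0, 0], 30]

```text
time: 7.9
ee_pos: [0.6455, -0.2705, 0.0467]
tcp_rot: [179.9, 0.1, 97.5]
wrist_force: [0.0, -0.4, -1.5]
opening: 0.0426
grasp_force: 41.4
```

```bash
python3 - <<'E'
from h import *
o=get_obs(); print(o["time"],o["ee_pos"],o["tcp_rot"],o["wrist_force"],o["torque"])
im,d,K,R,t=look("wrist")
Rt=Ro.from_euler("xyz",o["tcp_rot"],degrees=True).as_matrix()
P=(cloud(d,K,R,t)-o["ee_pos"])@Rt
r=P[(abs(P[:,1])<.03)&(P[:,2]<0.0)&(P[:,2]>-.04)&(P[:,0]<.04)&(P[:,0]>.02)]
c=np.linalg.lstsq(np.c_[2*r[:,1:],np.ones(len(r))],(r[:,1:]**2).sum(1),rcond=None)[0]; print("roller",c[:2],r[:,1].min(),r[:,1].max())
q=P[(P[:,2]>.002)&(P[:,2]<.02)&(abs(P[:,1])<.04)&(P[:,0]<.06)&(P[:,0]>-.05)]; print(len(q),np.percentile(q,[1,50,99],axis=0).round(4))
rel([.646,-.272,.039],97.5)
E
```

```text
7.9 [ 0.64547665 -0.27051681  0.04667232] [1.79909994e+02 5.32428407e-02 9.74934249e+01] [ 0.04543702 -0.36572226 -1.46985546] [ 0.03604168 -0.01188503  0.02867436]
roller [-0.00064658 -0.01220171] -0.022697524874357142 0.021377856893032916
169 [[ 0.0414 -0.0135  0.0021]
 [ 0.0417 -0.0004  0.0046]
 [ 0.042   0.0127  0.0079]]
turn(tool) [ 0.09  0.05 -0.01] shift before turn [-0.0015  0.0004  0.0076] after turn [-0.0015  0.0004  0.0076] world [ 0.0006 -0.0014 -0.0076]
```

servo_tool:
  moves:
    - [[0, 0, 0], [-0.001, 0.0005, 0.003], 30]
    - [[0, 0, 0], [0, 0, 0.002], 30]
    - [[0, 0, 0], [0, 0, 0.001], 30]
    - [[0, 0, 0], [0, 0, 0], 30]
    - [[0, 0, 0], [0, 0, 0], 30]

```text
time: 8.45
ee_pos: [0.6456, -0.2716, 0.0405]
tcp_rot: [180.0, 0.0, 97.5]
wrist_force: [-2.6, 0.1, 5.4]
opening: 0.0427
grasp_force: 42.1
```

servo_tool:
  moves:
    - [[0, 0, 0], [0, 0, 0.001], 30]
    - [[0, 0, 0], [0, 0, 0], 30]

```text
time: 8.65
ee_pos: [0.6456, -0.2716, 0.0405]
tcp_rot: [179.9, 0.1, 97.5]
wrist_force: [-6.1, 1.7, 11.1]
opening: 0.0433
grasp_force: 42.7
```

servo_tool:
  moves:
    - [[0, 0, 0], [0, -0.0007, 0], 30]
    - [[0, 0, 0], [0, 0, 0], 30]
    - [[0, 0, 0], [0, 0, 0], 52]
    - [[0, 0, 0], [0, 0, 0], 55]
    - [[0, 0, 0], [0, 0, 0], 60]
    - [[0, 0, 0], [0, 0, 0], 75]
    - [[0, 0, 0], [0, 0, 0], 85]
  force: 20

```text
time: 9.35
ee_pos: [0.6448, -0.2713, 0.0381]
tcp_rot: [-180.0, -0.0, 97.5]
wrist_force: [-0.4, -0.1, -0.2]
opening: 0.0724
grasp_force: 0.0
```

servo_tool:
  moves:
    - [[0, 0, 0], [0, 0, -0.01], 85]
    - [[0, 0, 0], [0, 0, -0.025], 85]
    - [[0, 0, 0], [0, 0, -0.04], 85]
    - [[0, 0, 0], [0, 0, -0.045], 85]
    - [[0, 0, 0], [0, 0, -0.03], 85]
    - [[0, 0, 0], [0, 0, 0], 85]

```text
time: 9.95
ee_pos: [0.6462, -0.2719, 0.1951]
tcp_rot: [179.6, 0.3, 97.5]
wrist_force: [-0.9, 0.4, 1.2]
opening: 0.0728
grasp_force: 0.0
```

```bash
python3 - <<'E'
from h import *
o=get_obs(); print(o["time"],o["ee_pos"],o["tcp_rot"],o["wrist_force"])
im,d,K,R,t=look("wrist"); cv2.imwrite("pics/w3.png",im[:,:,::-1])
C=cloud(d,K,R,t); rect(C,"roller",.6,.7,-.34,-.2,.055,.08)
rel([.5305,.269,.18],92.0)
E
```

```text
9.95 [ 0.646244   -0.27192678  0.19511181] [179.56223156   0.25563963  97.49140369] [-0.8965211   0.38964623  1.19672369]
roller 6709 rect [ 644.4 -274.7] [42.8 91. ] 7.7 mean [ 644.  -271.6   69.3] pca 97.9 z [0.0578 0.0708 0.0742]
turn(tool) [0.28 0.14 5.49] shift before turn [ 0.5512 -0.0439  0.0102] after turn [ 0.5444 -0.0964  0.0119] world [-0.1153  0.5407 -0.0119]
```

View pics/w3.png

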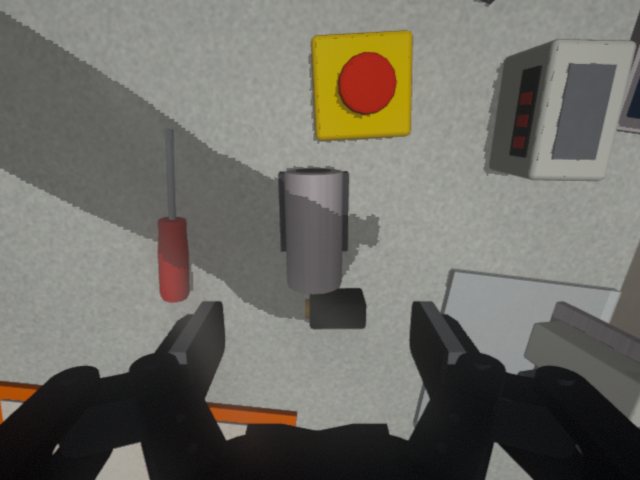

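The roller lies along the groove, at about (315,230), spanning the V-block. Next I'll move to the slide's handle.

servo_tool:
  moves:
    - [[0, 0, 5.5], [0, 0, 0], 85]
    - [[0, 0, 0], [0.025, -0.004, 0], 85]
    - [[0, 0, 0], [0.04, -0.007, 0], 85]
    - [[0, 0, 0], [0.04, -0.007, 0], 85]
    - [[0, 0, 0], [0.04, -0.007, 0], 85]
    - [[0, 0, 0], [0.04, -0.007, 0], 85]
    - [[0, 0, 0], [0.04, -0.007, 0], 85]
    - [[0, 0, 0], [0.04, -0.007, 0], 85]
    - [[0, 0, 0], [0.04, -0.007, 0], 85]
    - [[0, 0, 0], [0.04, -0.007, 0], 85]
    - [[0, 0, 0], [0.04, -0.007, 0], 85]
    - [[0, 0, 0], [0.04, -0.007, 0], 85]

```text
time: 11.2
ee_pos: [0.555, 0.1522, 0.1873]
tcp_rot: [-179.9, 0.0, 92.0]
wrist_force: [0.0, -0.4, 0.6]
opening: 0.0727
grasp_force: 0.0
```

servo_tool:
  moves:
    - [[0, 0, 0], [0.04, -0.007, 0], 85]
    - [[0, 0, 0], [0.04, -0.007, 0], 75]
    - [[0, 0, 0], [0.025, -0.007, 0.005], 70]
    - [[0, 0, 0], [0.013, -0.005, 0.005], 70]
    - [[0, 0, 0], [0, 0, 0], 70]
    - [[0, 0, 0], [0, 0, 0], 70]

```text
time: 11.8
ee_pos: [0.5259, 0.2672, 0.1777]
tcp_rot: [-179.9, 0.0, 92.0]
wrist_force: [0.9, -0.0, 0.2]
opening: 0.0599
grasp_force: 0.0
```

```bash
python3 - <<'E'
from h import *
o=get_obs(); print(o["time"],o["ee_pos"],o["tcp_rot"],o["q"],o["opening"])
im,d,K,R,t=look("wrist"); cv2.imwrite("pics/w4.png",im[:,:,::-1])
np.savez("w4.npz",im=im,d=d,K=K,R=R,t=t)
C=cloud(d,K,R,t)
rect(C,"bench",.4,.5,.2,.34,-.02,.01)
rect(C,"handle",.49,.56,.22,.31,.077,.09)
rect(C,"tongue",.53,.59,.22,.31,.018,.028)
rect(C,"guidefront",.57,.625,.215,.33,.029,.04)
rect(C,"valve",.53,.63,.33,.41,.042,.055)
rect(C,"relay",.57,.68,.15,.22,.046,.06)
# edges y of guide by x slice
P=C[(C[:,2]>.029)&(C[:,2]<.039)&(C[:,1]>.205)&(C[:,1]<.335)]
for x in np.arange(.585,.64,.006):
    q=P[abs(P[:,0]-x)<.003]
    if len(q)>20: print("guide",x.round(3),np.percentile(q[:,1],[1,99]).round(4),len(q))
P=C[(C[:,2]>.018)&(C[:,2]<.028)&(C[:,1]>.225)&(C[:,1]<.315)]
for x in np.arange(.53,.64,.006):
    q=P[abs(P[:,0]-x)<.003]
    if len(q)>20: print("tongue",x.round(3),np.percentile(q[:,1],[1,99]).round(4),len(q))
E
```

```text
11.8 [0.52585412 0.26715309 0.17772154] [-1.79949824e+02  4.39801656e-02  9.19936586e+01] [ 2.69412744e+01  9.77152875e+00  9.43099427e+00  8.97235102e+01
 -1.87128071e-02  1.14947646e+02] 0.059907908016370005
bench 18968 rect [450. 270.] [100. 140.] 0.0 mean [449.9 274.3   0.6] pca 89.9 z [-0.0008  0.0006  0.0021]
handle 1415 rect [528.9 270. ] [13.9 43.5] 1.8 mean [528.7 270.9  82.7] pca 91.8 z [0.0804 0.0828 0.0843]
tongue 4123 rect [565.4 273.7] [61.  61.7] 11.4 mean [564.1 272.6  23.8] pca 11.6 z [0.0219 0.0239 0.0256]
guidefront 3288 rect [608.  272.3] [36.2 90.6] 1.6 mean [607.1 276.3  34.5] pca 90.9 z [0.0304 0.0346 0.0367]
valve 3636 rect [581.8 366.2] [30.1 50.1] 89.2 mean [581.3 366.2  48.6] pca 179.5 z [0.0464 0.0487 0.0501]
relay 924 rect [637.9 188.1] [26.3 33.2] 87.1 mean [640.9 191.   50.7] pca 141.7 z [0.047  0.0506 0.0534]
guide 0.591 [0.2277 0.3167] 432
guide 0.597 [0.2272 0.3169] 555
guide 0.603 [0.2277 0.317 ] 567
guide 0.609 [0.2276 0.3174] 543
guide 0.615 [0.228  0.3175] 544
guide 0.621 [0.2281 0.3177] 552
guide 0.627 [0.2283 0.318 ] 563
guide 0.633 [0.2285 0.3182] 475
guide 0.639 [0.2288 0.3184] 375
tongue 0.53 [0.2914 0.2948] 44
tongue 0.536 [0.2651 0.2948] 99
tongue 0.542 [0.2463 0.2948] 458
tongue 0.548 [0.2464 0.2952] 458
tongue 0.554 [0.246  0.2953] 462
tongue 0.56 [0.2458 0.2956] 468
tongue 0.566 [0.2462 0.2958] 472
tongue 0.572 [0.2465 0.296 ] 469
tongue 0.578 [0.2467 0.2962] 463
tongue 0.584 [0.2471 0.2966] 470
tongue 0.59 [0.2286 0.3137] 562
tongue 0.596 [0.2533 0.2879] 328
tongue 0.602 [0.2534 0.2881] 332
tongue 0.608 [0.2537 0.2884] 340
tongue 0.614 [0.254  0.2885] 331
tongue 0.62 [0.2541 0.2889] 336
tongue 0.626 [0.2545 0.289 ] 332
tongue 0.632 [0.2547 0.2892] 341
tongue 0.638 [0.2548 0.2894] 326
```

View pics/w4.png

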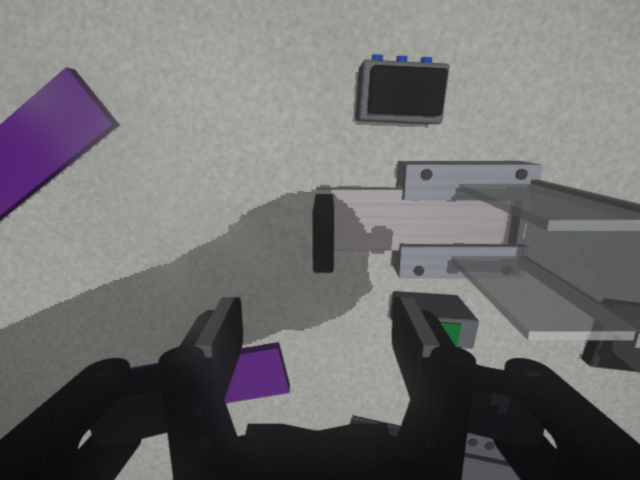

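The handle is at pixel (323,232). The tongue runs to the right into the guide mouth near (400,220), and the way out to the left is clear. The yaw is 2.0°, which the tool already matches.

servo_tool:
  moves:
    - [[0, 0, 0], [0.0025, 0.0032, 0.01], 70]
    - [[0, 0, 0], [0, 0, 0.03], 70]
    - [[0, 0, 0], [0, 0, 0.035], 70]
    - [[0, 0, 0], [0, 0, 0.03], 70]
    - [[0, 0, 0], [0, 0, 0.02], 70]
    - [[0, 0, 0], [0, 0, 0.008], 70]
    - [[0, 0, 0], [0, 0, 0], 70]
    - [[0, 0, 0], [0, 0, 0], 70]
  force: 30

```text
time: 12.65
ee_pos: [0.5298, 0.2704, 0.0463]
tcp_rot: [179.9, -0.0, 92.0]
wrist_force: [-0.1, 0.1, 0.7]
opening: 0.0596
grasp_force: 0.0
```

servo_tool:
  moves:
    - [[0, 0, 0], [0, 0, 0], 45]
    - [[0, 0, 0], [0, 0, 0], 32]
    - [[0, 0, 0], [0, 0, 0], 25]
    - [[0, 0, 0], [0, 0, 0], 20]
    - [[0, 0, 0], [0, 0, 0], 10]
    - [[0, 0, 0], [0, 0, 0], 5]
    - [[0, 0, 0], [0, 0, 0], 5]

```text
time: 13.35
ee_pos: [0.5298, 0.2707, 0.0465]
tcp_rot: [179.9, -0.0, 92.0]
wrist_force: [-0.1, -0.9, 5.1]
opening: 0.0135
grasp_force: 29.8
```

```bash
python3 - <<'E'
from h import *
o=get_obs(); print({k:np.round(o[k],4).tolist() for k in("time","ee_pos","tcp_rot","opening","grasp_force","wrist_force","torque")})
E
```

```text
{'time': 13.35, 'ee_pos': [0.5298, 0.2707, 0.0465], 'tcp_rot': [179.8776, -0.0319, 91.9911], 'opening': 0.0135, 'grasp_force': 29.8316, 'wrist_force': [-0.1498, -0.9494, 5.127], 'torque': [-0.1853, -0.2655, -0.0227]}
```

servo_tool:
  moves:
    - [[0, 0, 0], [0, 0, -0.0005], 5]
    - [[0, 0, 0], [0, 0, 0], 5]
    - [[0, 0, 0], [0, 0, 0], 5]
  force: 60

```text
time: 13.65
ee_pos: [0.5298, 0.2707, 0.0466]
tcp_rot: [179.9, -0.0, 92.0]
wrist_force: [1.0, -0.1, 6.3]
opening: 0.0133
grasp_force: 60.9
```

```bash
python3 - <<'E'
from h import *
o=get_obs(); print({k:np.round(o[k],4).tolist() for k in("time","ee_pos","tcp_rot","opening","grasp_force","wrist_force","torque")})
im,d,K,R,t=look("wrist"); np.savez("w5.npz",im=im,d=d,K=K,R=R,t=t)
C=cloud(d,K,R,t)
for x0 in np.arange(.54,.65,.01):
    P=C[(abs(C[:,0]-x0)<.005)&(abs(C[:,1]-(.2707+(x0-.56)*.035))<.014)&(C[:,2]>.01)&(C[:,2]<.032)]
    if len(P)>30: print(x0.round(3),np.median(P[:,2]).round(5),len(P))
E
```

```text
{'time': 13.65, 'ee_pos': [0.5298, 0.2707, 0.0466], 'tcp_rot': [179.8952, -0.028, 91.9885], 'opening': 0.0133, 'grasp_force': 60.894, 'wrist_force': [1.0456, -0.1372, 6.3162], 'torque': [-0.0734, -0.6711, -0.0732]}
0.54 0.02395 414
0.55 0.02404 819
0.56 0.02418 1148
0.57 0.02427 1149
0.58 0.02443 1179
0.59 0.02453 1151
0.6 0.02462 1173
0.61 0.02471 1169
0.62 0.02483 1169
0.63 0.02496 1177
0.64 0.02507 1179
```

```bash
python3 - <<'E'
from h import *
for n in("w4","w5"):
    f=np.load(n+".npz"); C=cloud(f["d"],f["K"],f["R"],f["t"])
    def fit(nm,x0,x1,yh,z0,z1,yc=None):
        yy=C[:,1]-(.2707+(C[:,0]-.56)*.035)
        P=C[(C[:,0]>x0)&(C[:,0]<x1)&(yh(yy))&(C[:,2]>z0)&(C[:,2]<z1)]
        c=np.linalg.lstsq(np.c_[P[:,0]-.56,yy[(C[:,0]>x0)&(C[:,0]<x1)&(yh(yy))&(C[:,2]>z0)&(C[:,2]<z1)],np.ones(len(P))],P[:,2],rcond=None)[0]
        print(n,nm,"slope deg x",np.degrees(c[0]).round(2),"y",np.degrees(c[1]).round(2),"z0",c[2].round(4),len(P))
    fit("tongue",.545,.645,lambda y:abs(y)<.014,.015,.03)
    fit("guide",.592,.64,lambda y:(abs(y)>.022)&(abs(y)<.043),.031,.038)
    fit("bench",.4,.57,lambda y:(y<-.06)&(y>-.15) if 0 else (y>.04)&(y<.07),-.006,.006)
    fit("benchlow",.4,.5,lambda y:(y<.05)&(y>-.06),-.006,.006)
E
```

```text
w4 tongue slope deg x 1.45 y 0.17 z0 0.0238 4317
w4 guide slope deg x -0.13 y 0.12 z0 0.0348 3097
w4 bench slope deg x -0.02 y 0.24 z0 0.0004 7919
w4 benchlow slope deg x -0.0 y 0.09 z0 0.0006 14541
w5 tongue slope deg x 0.63 y 0.12 z0 0.0242 11320
w5 guide slope deg x -0.01 y 0.18 z0 0.0347 8000
w5 bench slope deg x -0.0 y 0.03 z0 0.0006 21769
w5 benchlow slope deg x -0.01 y 0.11 z0 0.0006 33886
```

servo_tool:
  moves:
    - [[0, 0, 0], [0, 0, -0.0005], 5]
    - [[0, 0, 0], [0, 0, -0.0005], 5]
    - [[0, 0, 0], [0, 0, 0], 5]
    - [[0, 0, 0], [0, 0, 0], 5]

```text
time: 14.1
ee_pos: [0.5291, 0.2705, 0.0468]
tcp_rot: [180.0, -0.0, 92.0]
wrist_force: [1.0, -0.6, 2.7]
opening: 0.0134
grasp_force: 60.5
```

```bash
cat >> h.py <<'E'
def slope(x0,x1):
    o=get_obs(); print({k:np.round(o[k],4).tolist() for k in("time","ee_pos","tcp_rot","wrist_force","torque")})
    im,d,K,R,t=look("wrist"); C=cloud(d,K,R,t)
    yy=C[:,1]-(.2707+(C[:,0]-.56)*.035)
    P=C[(C[:,0]>x0)&(C[:,0]<x1)&(abs(yy)<.014)&(C[:,2]>.015)&(C[:,2]<.04)]
    if len(P)<50: print("few"); return
    c=np.polyfit(P[:,0],P[:,2],1); print("slope",np.degrees(c[0]).round(2),"top z at handle, mouth, .673",(np.polyval(c,[.53,.591,.673])-.0006).round(4),len(P))
    r=(C[:,0]>.43)&(C[:,0]<.59)&(C[:,2]>.017)&(C[:,2]<.035)&(abs(yy)<.04); Q=C[r]
    L=[np.percentile(Q[abs(Q[:,0]-x)<.003][:,1],[1,99]) for x in (o["ee_pos"][0]+.02,o["ee_pos"][0]+.05)]
    print("edges",np.round(L,4).tolist(),"yaw",np.degrees((L[1]-L[0])/.03).round(2))
E
python3 -c "
from h import *
slope(.545,.645)"
```

```text
{'time': 14.1, 'ee_pos': [0.5291, 0.2705, 0.0468], 'tcp_rot': [179.9978, -0.0035, 91.9944], 'wrist_force': [1.0275, -0.6074, 2.6974], 'torque': [0.1979, -0.6284, -0.0081]}
slope 0.48 top z at handle, mouth, .673 [0.0234 0.0239 0.0246] 11373
edges [[0.2651, 0.2953], [0.2473, 0.2962]] yaw [-34.1    1.73]
```

servo_tool:
  moves:
    - [[0, 0, 0], [0, 0, -0.0005], 5]
    - [[0, 0, 0], [0, 0, -0.0005], 5]
    - [[0, 0, 0], [0, 0, -0.0005], 5]
    - [[0, 0, 0], [0, 0, 0], 5]
    - [[0, 0, 0], [0, 0, 0], 5]

```text
time: 14.65
ee_pos: [0.5288, 0.2703, 0.0478]
tcp_rot: [-179.9, 0.0, 92.0]
wrist_force: [0.5, 0.4, -2.7]
opening: 0.013
grasp_force: 60.1
```

```bash
python3 -c "
from h import *
slope(.545,.645)"
```

```text
{'time': 14.65, 'ee_pos': [0.5288, 0.2703, 0.0478], 'tcp_rot': [-179.9453, 0.0205, 91.9937], 'wrist_force': [0.5038, 0.4438, -2.7154], 'torque': [0.0139, 0.1223, -0.0003]}
slope 0.28 top z at handle, mouth, .673 [0.0245 0.0248 0.0252] 11357
edges [[0.2648, 0.295], [0.247, 0.2959]] yaw [-34.04   1.76]
```

servo_tool:
  moves:
    - [[0.2, 0, 0], [0, -0.002, 0], 5]
    - [[0, 0, 0], [0, -0.005, 0], 5]
    - [[0, 0, 0], [0, -0.007, 0], 5]
    - [[0, 0, 0], [0, -0.007, 0], 5]
    - [[0, 0, 0], [0, -0.005, 0], 5]
    - [[0, 0, 0], [0, 0, 0], 5]

```text
time: 15.3
ee_pos: [0.5024, 0.2696, 0.0486]
tcp_rot: [-179.8, -0.0, 92.0]
wrist_force: [-0.1, 0.1, -1.7]
opening: 0.0137
grasp_force: 60.1
```

```bash
python3 -c "
from h import *
slope(.525,.625)"
```

```text
{'time': 15.3, 'ee_pos': [0.5024, 0.2696, 0.0486], 'tcp_rot': [-179.8019, -0.003, 92.0181], 'wrist_force': [-0.0749, 0.1423, -1.7146], 'torque': [0.0474, 0.1333, 0.0727]}
slope 0.12 top z at handle, mouth, .673 [0.0253 0.0254 0.0256] 11592
edges [[0.2642, 0.2944], [0.2461, 0.2954]] yaw [-34.53   2.  ]
```

servo_tool:
  moves:
    - [[0, 0, 0], [0, -0.004, 0.0004], 5]
    - [[0, 0, 0], [0, -0.007, 0], 5]
    - [[0, 0, 0], [0, -0.007, 0], 5]
    - [[0, 0, 0], [0, -0.007, 0], 5]
    - [[0, 0, 0], [0, -0.004, 0], 5]
    - [[0, 0, 0], [0, 0, 0], 5]

```text
time: 15.95
ee_pos: [0.4736, 0.2686, 0.0482]
tcp_rot: [-179.8, -0.0, 92.0]
wrist_force: [0.2, -0.2, -2.4]
opening: 0.0132
grasp_force: 60.0
```

```bash
python3 -c "
from h import *
slope(.495,.6)"
```

```text
{'time': 15.95, 'ee_pos': [0.4736, 0.2686, 0.0482], 'tcp_rot': [-179.8051, -0.007, 92.0117], 'wrist_force': [0.1717, -0.1526, -2.4316], 'torque': [0.0023, 0.1456, -0.0257]}
slope 0.11 top z at handle, mouth, .673 [0.025  0.0251 0.0253] 12097
edges [[0.2632, 0.2933], [0.2454, 0.2943]] yaw [-33.92   1.97]
```

Free and level, so I'll draw it fully out.

servo_tool:
  moves:
    - [[0, 0, 0], [0, -0.004, 0], 5]
    - [[0, 0, 0], [0, -0.007, 0], 5]
    - [[0, 0, 0], [0, -0.008, 0], 5]
    - [[0, 0, 0], [0, -0.008, 0], 5]
    - [[0, 0, 0], [0, -0.008, 0], 5]
    - [[0, 0, 0], [0, -0.008, 0], 5]
    - [[0, 0, 0], [0, -0.008, 0], 5]
    - [[0, 0, 0], [0, -0.005, 0], 5]
    - [[0, 0, 0], [0, 0, 0], 5]
    - [[0, 0, 0], [0, 0, 0], 5]

```text
time: 17.0
ee_pos: [0.4183, 0.2667, 0.0484]
tcp_rot: [-179.8, -0.0, 92.0]
wrist_force: [-0.3, 0.2, -2.7]
opening: 0.0134
grasp_force: 60.0
```

```bash
python3 -c "
from h import *
slope(.44,.54)
rel([.42,.265,.16],92)"
```

```text
{'time': 17.0, 'ee_pos': [0.4183, 0.2667, 0.0484], 'tcp_rot': [-179.8274, -0.013, 92.0013], 'wrist_force': [-0.2832, 0.1895, -2.729], 'torque': [0.0101, 0.0935, 0.0368]}
slope 0.15 top z at handle, mouth, .673 [0.0254 0.0255 0.0257] 11572
edges [[0.2612, 0.2914], [0.2434, 0.2924]] yaw [-33.96   1.91]
turn(tool) [-0.18 -0.01 -0.01] shift before turn [-0.0017  0.0012 -0.1116] after turn [-0.0017  0.0015 -0.1116] world [ 0.0016 -0.0017  0.1116]
```

servo_tool:
  moves:
    - [[0, 0, 0], [0, 0, -0.005], 5]
    - [[0, 0, 0], [0, 0, -0.015], 5]
    - [[0, 0, 0], [0, 0, -0.025], 5]
    - [[0, 0, 0], [0, 0, -0.03], 5]
    - [[0, 0, 0], [0, 0, -0.025], 5]
    - [[0, 0, 0], [0, 0, -0.01], 5]
    - [[0, 0, 3], [0, 0, 0], 5]
    - [[0, 0, 4], [0, 0, 0], 5]
    - [[0, 0, 4], [0, 0, 0], 5]
    - [[0, 0, 3.1], [0, 0, 0], 5]
    - [[0, 0, 0], [-0.01, 0.01, 0], 5]
    - [[0, 0, 0], [-0.02, 0.02, 0], 5]

```text
time: 18.25
ee_pos: [0.4416, 0.231, 0.1581]
tcp_rot: [-179.8, 0.0, 78.1]
wrist_force: [1.0, 0.1, -2.7]
opening: 0.0135
grasp_force: 60.0
```

servo_tool:
  moves:
    - [[0, 0, 0], [-0.027, 0.028, 0], 5]
    - [[0, 0, 0], [-0.03, 0.03, 0], 5]
    - [[0, 0, 0], [-0.03, 0.03, 0], 5]
    - [[0, 0, 0], [-0.03, 0.03, 0], 5]
    - [[0, 0, 0], [-0.03, 0.03, 0], 5]
    - [[0, 0, 0], [-0.025, 0.028, 0], 5]
    - [[0, 0, 0], [-0.015, 0.018, 0], 5]
    - [[0, 0, 0], [-0.007, 0.008, 0], 5]
    - [[0, 0, 0], [0, 0, 0], 5]
    - [[0, 0, 0], [0, 0, 0], 5]

```text
time: 19.25
ee_pos: [0.598, -0.0008, 0.1575]
tcp_rot: [-179.8, 0.0, 77.9]
wrist_force: [0.6, -0.3, -3.4]
opening: 0.0129
grasp_force: 60.1
```

```bash
python3 - <<'E'
from h import *
o=get_obs(); print({k:np.round(o[k],4).tolist() for k in("time","ee_pos","tcp_rot","wrist_force","torque","opening")})
im,d,K,R,t=look("wrist"); cv2.imwrite("pics/w6.png",im[:,:,::-1]); np.savez("w6.npz",im=im,d=d,K=K,R=R,t=t)
C=cloud(d,K,R,t)
T=C[(C[:,2]>.105)&(C[:,2]<.15)&(C[:,0]>o["ee_pos"][0]+.02)&(C[:,0]<.8)]; rect(T,"slide",0,1,-1,1,0,1)
A=np.c_[T[:,:2]-o["ee_pos"][:2],np.ones(len(T))]; c=np.linalg.lstsq(A,T[:,2],rcond=None)[0]; print("plane",np.degrees(c[:2]).round(2),c[2])
rect(C,"rim",.5,.8,-.1,.048,.019,.03)
rect(C,"floor",.5,.8,-.1,.09,.0025,.012)
rel([.5985,-.0014,.16],77.9)
E
```

```text
{'time': 19.25, 'ee_pos': [0.598, -0.0008, 0.1575], 'tcp_rot': [-179.7632, 0.0441, 77.9202], 'wrist_force': [0.624, -0.2621, -3.3756], 'torque': [0.0464, 0.1138, 0.0348], 'opening': 0.0129}
slide 26631 rect [674.9 -18.5] [ 50.9 127.2] 77.8 mean [677.8 -16.  134.5] pca 165.9 z [0.1274 0.1348 0.136 ]
plane [-0.31 -1.9 ] 0.13441539230103805
rim 3070 rect [663.1   1. ] [ 94.  237.4] 90.0 mean [678.6   9.4  24.6] pca 0.2 z [0.0195 0.0251 0.0268]
floor 23386 rect [649.9  12.9] [296.7 164.6] 3.4 mean [662.    4.4   4.7] pca 172.2 z [0.0031 0.0046 0.0084]
turn(tool) [-0.22  0.04  0.05] shift before turn [-0.0009  0.0008 -0.0023] after turn [-0.0008  0.0008 -0.0023] world [ 0.0006 -0.001   0.0023]
```

View pics/w6.png

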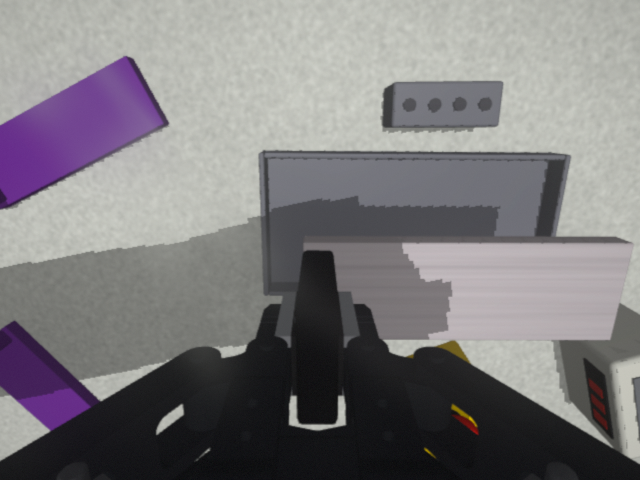

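The slide hangs level over the tray, with its top face spanning about (305–630, 240–340). The tray rim's top-left corner is at (262,152), and the way down is clear.

servo_tool:
  moves:
    - [[0.15, 0, 0], [0, 0, 0.01], 5]
    - [[0, 0, 0], [0, 0, 0.025], 5]
    - [[0, 0, 0], [0, 0, 0.03], 5]
    - [[0, 0, 0], [0, 0, 0.025], 5]
    - [[0, 0, 0], [0, 0, 0.015], 5]
    - [[0, 0, 0], [0, 0, 0.007], 5]
    - [[0, 0, 0], [0, 0, 0], 5]
    - [[0, 0, 0], [0, 0, 0], 5]

```text
time: 20.1
ee_pos: [0.5983, -0.0009, 0.0468]
tcp_rot: [-179.7, 0.0, 77.9]
wrist_force: [-0.7, 0.4, -2.4]
opening: 0.0135
grasp_force: 60.0
```

servo_tool:
  moves:
    - [[0, 0, 0], [0, 0, 0.002], 5]
    - [[0, 0, 0], [0, 0, 0.001], 5]
    - [[0, 0, 0], [0, 0, 0], 5]

```text
time: 20.4
ee_pos: [0.5979, -0.001, 0.043]
tcp_rot: [-179.7, 0.0, 77.9]
wrist_force: [0.3, -0.2, -2.8]
opening: 0.0135
grasp_force: 60.0
```

servo_tool:
  moves:
    - [[0, 0, 0], [0, 0, 0.001], 5]
    - [[0, 0, 0], [0, 0, 0.001], 5]
    - [[0, 0, 0], [0, 0, 0.001], 5]
    - [[0, 0, 0], [0, 0, 0], 5]

```text
time: 20.8
ee_pos: [0.5976, -0.001, 0.0394]
tcp_rot: [-179.6, 0.1, 77.9]
wrist_force: [-0.5, -0.0, -1.9]
opening: 0.0132
grasp_force: 60.1
```

```bash
python3 - <<'E'
from h import *
o=get_obs(); print({k:np.round(o[k],4).tolist() for k in("time","ee_pos","tcp_rot","wrist_force","torque","opening")})
im,d,K,R,t=look("wrist"); C=cloud(d,K,R,t)
u=np.array([np.cos(np.radians(-12.1)),np.sin(np.radians(-12.1))]); q=(C[:,:2]-o["ee_pos"][:2])@np.c_[u,[-u[1],u[0]]]
m=(q[:,0]>.02)&(q[:,0]<.13)&(abs(q[:,1])<.02)&(C[:,2]>.008)&(C[:,2]<.03)
print("slope",np.degrees(np.polyfit(q[m,0],C[m,2],1)[0]).round(2),np.median(C[m,2]).round(4))
E
```

```text
{'time': 20.8, 'ee_pos': [0.5976, -0.001, 0.0394], 'tcp_rot': [-179.64, 0.0528, 77.8911], 'wrist_force': [-0.4933, -0.0466, -1.9309], 'torque': [0.017, 0.1308, 0.011], 'opening': 0.0132}
slope -0.04 0.0167
```

servo_tool:
  moves:
    - [[0, 0, 0], [0, 0, 0.0005], 5]
    - [[0, 0, 0], [0, 0, 0.0005], 5]
    - [[0, 0, 0], [0, 0, 0], 5]
    - [[0, 0, 0], [0, 0, 0], 5]

```text
time: 21.25
ee_pos: [0.5978, -0.001, 0.0393]
tcp_rot: [-179.7, 0.0, 77.9]
wrist_force: [-3.5, -0.9, 6.3]
opening: 0.0136
grasp_force: 61.0
```

Down on the tray floor. I'll open gently and retreat straight up.

servo_tool:
  moves:
    - [[0, 0, 0], [0, 0, -0.0003], 5]
    - [[0, 0, 0], [0, 0, 0], 20]
    - [[0, 0, 0], [0, 0, 0], 25]
    - [[0, 0, 0], [0, 0, 0], 35]
    - [[0, 0, 0], [0, 0, 0], 50]
    - [[0, 0, 0], [0, 0, 0], 60]
    - [[0, 0, 0], [0, 0, 0], 60]
  force: 20

```text
time: 21.95
ee_pos: [0.5977, -0.001, 0.0389]
tcp_rot: [-179.7, 0.1, 77.9]
wrist_force: [0.0, -0.3, 0.6]
opening: 0.0515
grasp_force: 0.0
```

servo_tool:
  moves:
    - [[0, 0, 0], [0, 0, -0.01], 60]
    - [[0, 0, 0], [0, 0, -0.025], 60]
    - [[0, 0, 0], [0, 0, -0.04], 60]
    - [[0, 0, 0], [0, 0, -0.04], 60]
    - [[0, 0, 0], [0, 0, -0.03], 60]
    - [[0, 0, 0], [-0.03, -0.03, -0.01], 60]
    - [[0, 0, 0], [-0.03, -0.03, 0], 60]
    - [[0, 0, 0], [-0.02, -0.02, 0], 60]
    - [[0, 0, 0], [0, 0, 0], 60]
    - [[0, 0, 0], [0, 0, 0], 60]

```text
time: 22.95
ee_pos: [0.5037, -0.0628, 0.1956]
tcp_rot: [-179.8, 0.0, 77.8]
wrist_force: [0.4, -0.9, 0.0]
opening: 0.0509
grasp_force: 0.0
```

```bash
python3 - <<'E'
from h import *
o=get_obs(); print(o["time"],o["ee_pos"],o["opening"])
im,d,K,R,t=look("side"); cv2.imwrite("pics/side1.png",im[200-120:420,200:560,::-1].repeat(2,0).repeat(2,1)[:600,:720]); S=cloud(d,K,R,t)
im,d,K,R,t=look("scene"); C=cloud(d,K,R,t)
for n,c in(("side",S),("scene",C)):
    print(n)
    rect(c,"roller",.6,.7,-.34,-.2,.055,.08); rect(c,"handle top",.55,.65,-.05,.05,.068,.085); rect(c,"tongue",.61,.74,-.06,.03,.0125,.0195)
    rect(c,"relay",.57,.68,.15,.22,.046,.06); rect(c,"valve",.53,.63,.33,.41,.042,.055); rect(c,"sensor",.62,.72,-.40,-.32,.03,.045)
E
```

```text
22.95 [ 0.50374655 -0.0627617   0.19563886] 0.05090149490088232
side
roller 873 rect [ 644.7 -277.4] [42.7 90.5] 7.8 mean [ 640.9 -280.7   67.8] pca 98.7 z [0.0561 0.0692 0.0745]
handle top 102 rect [598.1  -4.1] [48.7 14.4] 77.5 mean [596.9  -7.   75.3] pca 76.6 z [0.0688 0.0756 0.0797]
tongue 855 rect [675.2 -14.6] [129.5  89.1] 0.0 mean [677.  -20.6  15.8] pca 172.2 z [0.0129 0.0158 0.019 ]
relay 0
valve 146 rect [583.6 361.3] [34.8 50.1] 88.7 mean [583.2 361.   47.3] pca 177.9 z [0.0428 0.0474 0.0505]
sensor 337 rect [ 669.2 -344.4] [64.  52.4] 6.6 mean [ 674.2 -355.4   35.7] pca 163.6 z [0.0307 0.0356 0.042 ]
scene
roller 613 rect [ 645.1 -263.9] [ 43.9 116.6] 8.8 mean [ 650.5 -272.2   67.6] pca 99.5 z [0.0564 0.0685 0.0763]
handle top 122 rect [598.4  -3. ] [44.7 16.5] 80.0 mean [599.4  -1.8  74.8] pca 77.7 z [0.0686 0.0749 0.0801]
tongue 988 rect [674.7 -14.6] [130.3  86.6] 1.4 mean [675.4 -18.7  15.8] pca 168.6 z [0.0127 0.0158 0.0193]
relay 293 rect [626.6 186.6] [26.4 61.1] 88.6 mean [627.5 186.9  50.6] pca 177.3 z [0.0465 0.0505 0.0556]
valve 312 rect [583.  364.8] [29.8 52.4] 89.2 mean [584.3 364.6  47.5] pca 179.6 z [0.043  0.0476 0.0522]
sensor 197 rect [ 677.7 -355.6] [53.3 28.4] 9.1 mean [ 678.7 -354.    35. ] pca 9.5 z [0.0308 0.0349 0.041 ]
```

View pics/side1.png

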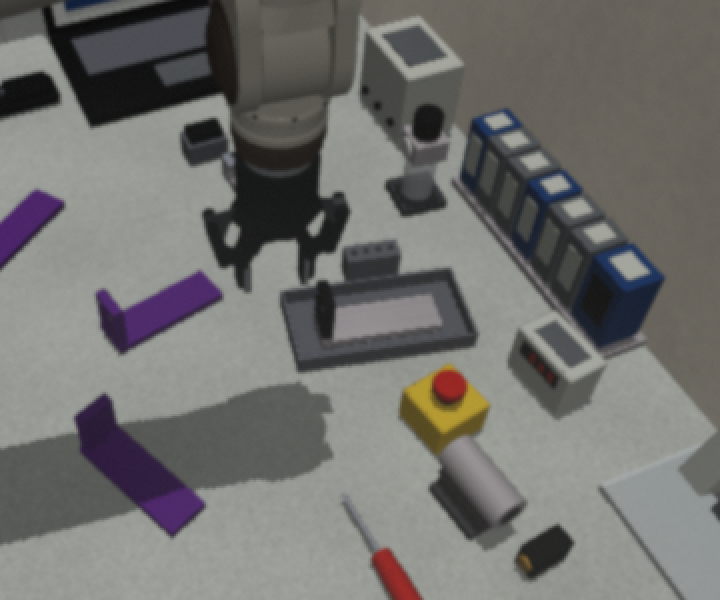

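The slide lies flat in the tray with its handle up, at about (380,315), and the roller rests in the V-block at (485,480). The neighbouring parts are where they were, and the gripper is clear of everything.

```bash
python3 -c "
from workcell import *
print(job_done())"
```

```text
the job is handed in; nothing more can be done
None
```

The job is handed in at about 23 s of the 64 s allowed: the roller lies along the V-block's groove, and the slide was drawn out level without binding and lies flat in the grey tray with its handle up; I moved nothing else.

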